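# Clamp the test tile and set the spray-air valve

## Robot

A 6-joint arm with a two-finger parallel gripper is mounted at the origin on the work surface. World frame = base frame: x ahead of the robot, y to its left, z up, the work surface at z = 0. Lengths are in mm, angles in rad, forces in N, time in s.
With the tool pointing down it reaches from about 275 to 975 mm from the base axis. Payload 8.4 kg.
Tool frame: the origin (TCP) lies between the finger pads, 19 mm behind the fingertips; this is the grasp point; z points along the fingers, y is the line along which they close (so a half turn about z gives the same grasp; the last joint's range is limited). The gripper opens to 92 mm and grips with 3 to 60 N. Pads are 20 mm wide; open, the fingers measure 128 mm over their backs; the gripper's body (75 mm by 189 mm) begins 69 mm behind the grasp point.
Start: joints at [-1.171, 0.353, 1.633, -0, 1.155, -0.002], TCP at [244.421, -575.227, 233.283] pointing down, gripper open.
Joint ranges: [-2.63, 2.63], [-0.92, 2.1], [0.06, 2.66], [-1.3, 4.44], [0, 2.69], [-3.02, 3.02]. Speed limits (rad/s): [2.22, 2.22, 2.79, 3.14, 3.14, 3.14].

## Interface

Orientations are given as a unit quaternion [x, y, z, w].
In Python, from rig import status, eyes, workorder gives the robot as it stands. The module is installed in compiled form; this text tells all that it offers.
- The arm moves only by the shell command python3 -m inch 'ROWS' [OPENING]. ROWS is JSON, a list of rows, each an object with "translation": the shift along the tool's x, y, z in units of 50 mm (1.0 is 50 mm), a list of three; "rot": the turn, a rotation vector about the tool's x, y, z in units of 6 degrees (1.0 is 6 degrees), a list of three. A call has 1 to 5 rows; each row shifts and turns the commanded pose from where the row before left it, along the tool's axes as they then stand; what a row does not reach is not made up. A row lasts 1/10 s, in which the tool goes at most 50 mm and 8.59 degrees, less where a joint would pass 70% of its speed; a pose out of reach is approached as far as the arm can. A call is refused whole if a number of a shift passes 1 or a number of a turn 1, either way. A call with a gripper value outside its range is refused whole. OPENING is the opening, from -1 (shut) to 1 (fully open), set as the call begins (- or left out, the last holds). The fingers move at their own pace and stop on an object; the grip force is fixed at half the most. Time passes only in rows, so rows that do not move let the fingers close. It gives the time, the measured TCP pose, the force, the opening and the grip force at its end, in the units of the state.
- status.get_obs(): the state, without advancing time (a new reading comes with each control period).
- eyes.capture(name): name is "side" or "top"; returns a dict with "image" (384x512x3 uint8, blue, green, red), "fov_y" (degrees; the focal length in pixels is half the picture's height over the tangent of half this angle, whatever the lens; pixels are square), "cx", "cy" (the principal point, pixels), "world_to_cam" (4x4, takes a point from world to camera coordinates). Camera axes: x right, y down, z forward; pixel columns grow to the right and rows downward; lengths in mm; the calibration is good to about 2 mm. A picture is of the moment at which its call begins. There is no depth.
- workorder.job_done(): hands the job in; it is judged then, once.
The state is a dict: "clock": time; "q": joint angles; "qd": joint speeds; "tau": joint torques, N m; "ee_pos": TCP position; "ee_rot": TCP orientation; "wrist_force": force on the tool from outside, world axes, zero at the start; "torque": the same for the moment, N m; "opening": opening from 0.0 (shut) to 1.0 (fully open); "gripper_force": force on a finger pad.
Only numpy, scipy, OpenCV 4.12 (cv2) and the standard library are available. Lean on these libraries where they do the work, as an engineer would, in place of code of your own. Each camera call takes 0.05 s, during which the arm holds its last target. There are 200 camera calls.

## Task

A glaze test tile is about to be sprayed: gently slide the holder's movable jaw shut until the tile is gripped snugly between both jaws, then wind the air valve's handwheel clockwise right down to its closed stop and back it off (anticlockwise) exactly two full turns. Finish while still holding the handwheel's crank handle in the gripper at that setting, with the tile still clamped. Leave the jars, mug, bowl and tools on the bench where they are.

Things in the scene. Friction and masses are not known exactly. Their poses are not given: they have to be found in the camera images.
- holder: tile holder fixed to the bench: flat aluminium bed 100 (x) x 190 (y) x 12 mm, origin at the centre of its underside; it stands at either of two areas, left or right of centre, yawed up to 0.35 rad. A fixed blue jaw (84 wide, 18 mm tall above the bed) stands at its +y end, its inner face at y = +66 mm. The movable blue jaw (same size) slides along the bed's y axis
- jaw (a joint): travel in m of the movable jaw towards the fixed jaw (holder +y); 0 = fully open. The clear opening between the jaw faces is 110 mm minus the travel, so it shuts on the 60 mm tile at 0.050. It slides with about 3 N of friction plus light damping and stays where it is left; limit 0.075
- jaw_tab (a point): point on the orange upright tab that moves the jaw: tab 22 mm (holder x) x 14 mm (holder y), rising to 75.5 mm above the bench; this point is on its centre line at 60 mm above the bench. Axes as the holder's. The jaw face is 24 mm ahead (holder +y) of it; the jaws are only 30 mm high, so fingertips kept more than 35 mm above the bench clear everything but the tab
- tile: loose square fired-clay test tile 60 x 60 x 12 mm, about 90 g, terracotta with three glaze stripes, lying on the holder's bed between the jaws, at first up to 0.08 rad askew and clear of both jaws; origin at the centre of its underside. Pushed by the movable jaw it slides until it bears on the fixed jaw, its centre then at holder y = +36 mm
- valve: brass air valve on a steel foot 100 x 80 mm fixed to the bench, copper pipe stubs along its x axis to +-78 mm, a small gauge at its +y side; origin at the centre of the underside of the foot, under the wheel's vertical axis; stands in the area the holder does not occupy, yawed up to 0.6 rad
- wheel_hub (a point): centre of the red handwheel (rim radius 50 mm to the bar's centre, bar 12 mm thick), on its vertical axis at the top of the hub, 80 mm above the bench; the rim's top is 78 mm above the bench
- wheel (a joint): handwheel angle in rad, 0 = closed against the stop, growing anticlockwise seen from above (opening); 6.283 per turn, about 0.06 N m of friction, stays where it is left. At 0 the crank handle is on the valve's -x side; at angle a it is at valve yaw + pi + a round the axis
- crank_grip (a point): grip point of the black revolving crank handle: an upright round grip 22 mm in diameter on the wheel's rim, 50 mm from the wheel's axis, standing from 80 to 132 mm above the bench; this point is on its axis 110 mm above the bench. The grip spins freely on its pin, so a gripper holding it can go round the wheel with unchanged orientation. Axes turn with the wheel
- jar_blue: bystander: glaze jar 48 mm across, 65 mm tall, blue cap, between the holder and the valve; origin at the centre of its underside
- modeller: bystander: wooden-handled scraper 170 mm long lying along its x axis, between the holder and the valve, nearer the robot; origin about its middle, underside
- jar_yellow: bystander: glaze jar 48 mm across, 65 mm tall, yellow cap, at the far side; origin at the centre of its underside
- mug: bystander: white mug 80 mm across, 85 mm tall, at the far side; origin at the centre of its underside
- bowl: bystander: terracotta bowl 100 mm across, 45 mm tall, at the far side; origin at the centre of its underside
- paintbrush: bystander: brush 180 mm long lying along its x axis at the far side; origin about its middle, underside
Not all that is in view belongs to the job. There is more than one size of the holder; the job needs the smaller.

How it is judged:
By the outcome, as a careful person would: the job done as asked, in the order asked, and still so for the second after the job is handed in, while the arm keeps its last pose, push and grip.
It also fails if it takes over 72 s, if anything falls off the work surface, if the arm or the gripper's body presses on something with over 40 N, if the wrist force passes 120 N, or if a joint passes its speed limit or range.

## Working session

There is one attempt and no reset: what is moved stays moved. The work goes in short steps, Python scripts to look and compute and a shell command to move; the robot and the scene stay as the last step left them, time stands still between calls to the robot, and variables do not carry over. Pictures are saved under pics/ and viewed, at most 10 in all, crops included, and the job is handed in when it is done.

```bash
mkdir -p pics
cat > h.py <<'E'
import numpy as np, cv2
from rig import status, eyes
def cap(n):
    c=eyes.capture(n); im=np.array(c["image"]); H=im.shape[0]
    f=H/2/np.tan(np.radians(c["fov_y"])/2); return im,f,c["cx"],c["cy"],np.array(c["world_to_cam"])
def ray(c,u,v,z):
    _,f,cx,cy,T=c; R,t=T[:3,:3],T[:3,3]; o=-R.T@t; d=R.T@np.array([(u-cx)/f,(v-cy)/f,1])
    return o+d*(z-o[2])/d[2]
def proj(c,p):
    _,f,cx,cy,T=c; q=T[:3,:3]@np.array(p)+T[:3,3]; return f*q[0]/q[2]+cx,f*q[1]/q[2]+cy
E
python3 - <<'E'
from h import *
for n in("top","side"):
    c=cap(n); cv2.imwrite(f"pics/{n}0.png",c[0]); np.save(f"{n}0.npy",np.array([0])); print(n,c[1:4],c[4].round(3).tolist())
print(status.get_obs())
E
```

```text
top (np.float64(362.3389885085371), 254.77903795744595, 194.05471776031928) [[0.001, -1.0, -0.004, -19.516], [-0.993, -0.001, -0.116, 494.943], [0.116, 0.004, -0.993, 984.235], [0.0, 0.0, 0.0, 1.0]]
side (np.float64(350.418235845436), 256.6313893931833, 189.5017724749709) [[-0.759, -0.651, -0.005, 358.859], [-0.421, 0.497, -0.758, 282.542], [0.496, -0.574, -0.652, 853.365], [0.0, 0.0, 0.0, 1.0]]
{'clock': 0.1, 'q': array([-1.17140219e+00,  3.53556910e-01,  1.63404246e+00,  4.85311143e-06,
        1.15520360e+00, -2.37101099e-03]), 'qd': array([ 2.39882427e-03, -3.73815989e-05, -2.63058633e-03, -6.68039553e-04,
       -2.02442903e-03, -8.51448509e-04]), 'tau': array([ 8.30240606e-04, -5.94903982e+01, -3.34928942e+01,  6.99159829e-02,
        1.84056762e-02, -2.84736672e-05]), 'ee_pos': array([ 244.25908286, -574.84301292,  232.65988408]), 'ee_rot': array([ 9.79890872e-01,  1.99533237e-01, -1.17168362e-04, -5.93714915e-04]), 'wrist_force': array([-0.08271366,  1.16462302,  0.08642665]), 'torque': array([-0.04890993, -0.01645247, -0.06104611]), 'gripper_force': 0.0, 'opening': 1.001109979558809}
```

View pics/top0.png

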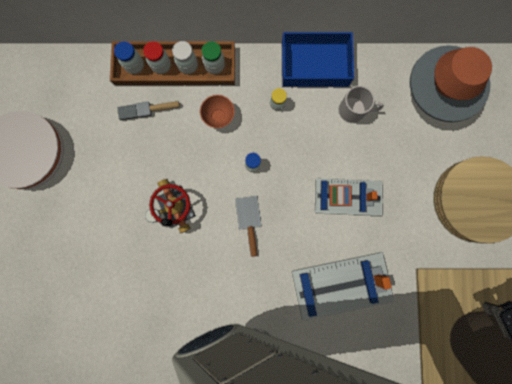

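View pics/side0.png

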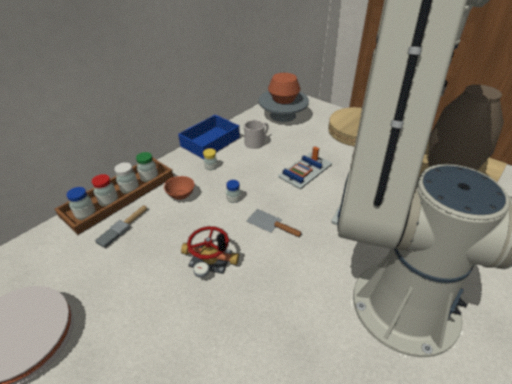

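Top view: the small holder is at about (349,197), with its orange tab at (375,197). The valve wheel is at about (170,204). The larger holder at (343,285) is a decoy. I'll measure these next.

Run:
```python
from h import *
t=cap("top"); s=cap("side")
def blobs(c,lo,hi,box,mn=8):
    x0,y0,x1,y1=box; hsv=cv2.cvtColor(c[0],cv2.COLOR_BGR2HSV)[y0:y1,x0:x1]
    m=cv2.inRange(hsv,lo,hi); n,l,st,ce=cv2.connectedComponentsWithStats(m)
    return [(st[i,4],ce[i]+[x0,y0],m,l==i) for i in range(1,n) if st[i,4]>=mn]
for a,c,b in blobs(t,(3,150,120),(15,255,255),(362,180,392,215))and[(x[0],x[1],x[3]) for x in blobs(t,(3,150,120),(15,255,255),(362,180,392,215))]: print("tab top",a,c,ray(t,*c,70).round(1))
for x in blobs(s,(3,150,120),(15,255,255),(305,140,330,170)): print("tab side",x[0],x[1],ray(s,*x[1],60).round(1))
# blue jaws
for x in blobs(t,(105,120,40),(125,255,255),(310,170,392,222)):
    ys,xs=np.nonzero(x[3]); r=cv2.minAreaRect(np.c_[xs+310,ys+170].astype(np.float32)); p=cv2.boxPoints(r)
    print("jaw",x[0],ray(t,*x[1],29).round(1),[ray(t,*q,30)[:2].round(0).tolist() for q in p])
hsv=cv2.cvtColor(t[0],cv2.COLOR_BGR2HSV)[175:240,140:215]
m=cv2.inRange(hsv,(0,170,90),(6,255,255))|cv2.inRange(hsv,(172,150,90),(180,255,255))
ys,xs=np.nonzero(m); hull=cv2.convexHull(np.c_[xs+140,ys+175].astype(np.float32)); e=cv2.fitEllipse(hull); print("wheel",e,ray(t,*e[0],74).round(1), "r mm",e[1][0]/2/362*900)
def crop(c,x0,y0,x1,y1,k): return cv2.resize(c[0][y0:y1,x0:x1],None,fx=k,fy=k,interpolation=cv2.INTER_CUBIC)
a=crop(t,140,170,220,240,5);b=crop(t,310,170,390,225,5); d=crop(s,170,220,250,285,5);e=crop(s,270,140,340,195,5)
W=np.zeros((600,800,3),np.uint8)
for im,(y,x) in((a,(0,0)),(b,(0,400)),(d,(350,0)),(e,(275,400))):
    h,w=min(im.shape[0],600-y),min(im.shape[1],800-x); W[y:y+h,x:x+w]=im[:h,:w]
cv2.imwrite("pics/crop.png",W)
```

```text
tab top 34 [373.94117647 195.08823529] [ 487.6 -338.2   70. ]
tab side 35 [314.65714286 152.42857143] [ 484.4 -331.1   60. ]
jaw 158 [ 491.7 -211.6   29. ] [[532.0, -205.0], [532.0, -221.0], [456.0, -220.0], [456.0, -203.0]]
jaw 126 [ 488.  -319.2   29. ] [[451.0, -309.0], [527.0, -315.0], [526.0, -328.0], [450.0, -322.0]]
wheel ((169.46499633789062, 204.01300048828125), (38.662330627441406, 39.81769943237305), 28.2352352142334) [462.8 208.   74. ] r mm 48.060908238532136
```

View pics/crop.png

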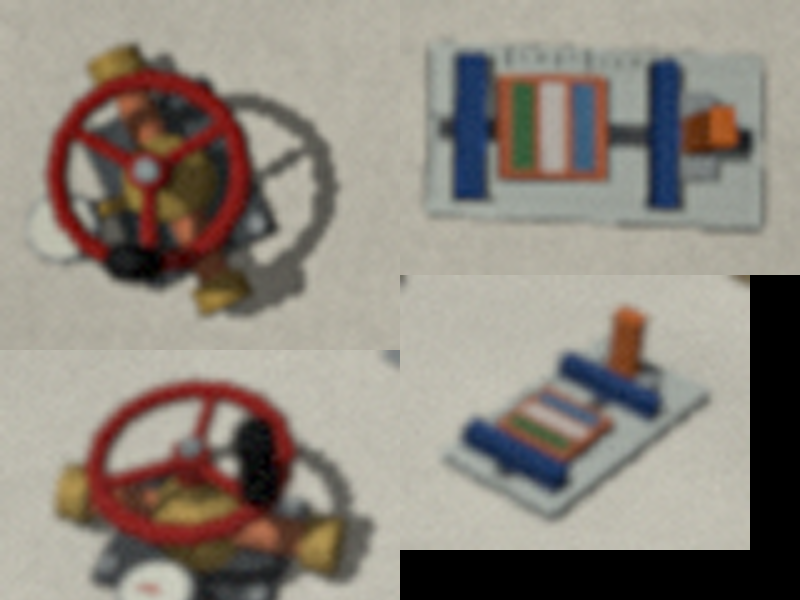

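The crop shows the tab's top face at about (374.6,194.4) in the top view and (315.8,147.6) in the side view. The hub is at top (169.4,204), with the crank handle at about top (166,222.4) and side (221.6,242). The gauge side puts the valve's +x direction away from the robot, at a yaw of about 0.42.

```bash
cat >> h.py <<'E'
from scipy.spatial.transform import Rotation as Ro
def tri(t,p,s,q):
    def l(c,u): 
        o=-c[4][:3,:3].T@c[4][:3,3]; d=ray(c,*u,0)-o; return o,d/np.linalg.norm(d)
    A=[];b=[]
    for o,d in(l(t,p),l(s,q)):
        P=np.eye(3)-np.outer(d,d);A.append(P);b.append(P@o)
    x,r,_,_=np.linalg.lstsq(np.vstack(A),np.hstack(b),rcond=None); return x,np.sqrt(r)
def units(p,z=None):
    o=status.get_obs(); return Ro.from_quat(o["ee_rot"]).inv().apply(np.array(p)-o["ee_pos"])/50
E
python3 - <<'E'
from h import *
t=cap("top"); s=cap("side")
print("tab",ray(t,374.6,194.4,75.5),ray(s,315.8,147.6,75.5),tri(t,(374.6,194.4),s,(315.8,147.6)))
hub=ray(t,169.4,204,80);print("hub",hub,ray(s,207.8,239.6-.5,80),tri(t,(169.4,204),s,(207.9,239.5)))
print("crank",tri(t,(166,222.4),s,(221.6,242)),ray(t,166,222.4,115))
C=lambda x,y:((x-400)/5+310,y/5+170)
q=[ray(t,*C(*u),12)[:2] for u in((428,40),(765,60),(762,230),(425,212))]
print("bed",np.round(q,1),np.mean(q,0)); 
y=(q[0]+q[3]-q[1]-q[2]);print("yaw",np.arctan2(-y[0],y[1]),np.linalg.norm(y)/2)
f=ray(t,*C(472,126),30);m=ray(t,*C(665,134),30);print("jaws",f,m)
a=ray(t,140+117/5,170+60/5,36);b=ray(t,140+222/5,170+290/5,36);print("pipe",a,b,np.linalg.norm(a-b),np.arctan2(*(a-b)[1::-1]),(a+b)/2)
o=status.get_obs();print(o["ee_pos"],Ro.from_quat(o["ee_rot"]).as_matrix().round(3).tolist())
E
```

```text
tab [ 488.82690043 -338.18527812   75.5       ] [ 486.67889502 -338.94480721   75.5       ] (array([ 487.96853674, -338.98822637,   74.936062  ]), array([1.56632242]))
hub [462.30107507 206.75521169  80.        ] [463.15265985 205.85061846  80.        ] (array([462.17473227, 206.66396707,  79.90807765]), array([0.24289276]))
crank (array([411.4167452 , 206.33358069, 108.14742507]), array([2.18561872])) [412.37372578 205.62551679 115.        ]
bed [[ 543.2 -192.6]
 [ 531.8 -384.3]
 [ 434.9 -378.7]
 [ 444.9 -189.1]] [ 488.69856695 -286.15689617]
yaw -0.05603105482453405 190.99034928932443
jaws [ 491.7493633  -213.21358796   30.        ] [ 487.34654286 -320.60136363   30.        ]
pipe [527.7673505  235.84848684  36.        ] [400.06831342 174.20194424  36.        ] 141.8003536175845 0.4497515576015372 [463.91783196 205.02521554  36.        ]
[ 244.3684479  -575.09665259  233.0459396 ] [[0.92, 0.391, -0.0], [0.391, -0.92, 0.0], [-0.0, -0.0, -1.0]]
```

```bash
python3 -m inch '[{"translation":[0,0,0],"rot":[0,0,0.87]},{"translation":[0,0,0],"rot":[0,0,0.87]},{"translation":[0,0,0],"rot":[0,0,0.87]},{"translation":[0,0,0],"rot":[0,0,0.87]},{"translation":[0,0,0],"rot":[0,0,0.87]}]' -1
python3 -c "
from h import *
print(units([482.7,-395,110]),Ro.from_quat(status.get_obs()['ee_rot']).as_matrix().round(3))"
```

```text
clock: 0.8
ee_pos: [244.4, -575.2, 233.2]
ee_rot: [1.0, -0.029, -0.0, -0.0]
wrist_force: [-0.6, 0.7, -0.4]
opening: 0.589
gripper_force: 0.0
[ 4.55145894 -3.87123078  2.46429199] [[ 0.998 -0.058 -0.   ]
 [-0.058 -0.998  0.   ]
 [-0.    -0.    -1.   ]]
```

```bash
python3 -m inch '[{"translation":[0.455,-0.387,0],"rot":[0,0,0]},{"translation":[0.455,-0.387,0],"rot":[0,0,0]},{"translation":[0.455,-0.387,0],"rot":[0,0,0]},{"translation":[0.455,-0.387,0],"rot":[0,0,0]},{"translation":[0.455,-0.387,0],"rot":[0,0,0]}]' >/dev/null
python3 -m inch '[{"translation":[0.455,-0.387,0],"rot":[0,0,0]},{"translation":[0.455,-0.387,0],"rot":[0,0,0]},{"translation":[0.455,-0.387,0],"rot":[0,0,0]},{"translation":[0.455,-0.387,0],"rot":[0,0,0]},{"translation":[0.455,-0.387,0],"rot":[0,0,0]}]' >/dev/null
python3 -m inch '[{"translation":[0,0,0.5],"rot":[0,0,0]},{"translation":[0,0,0.5],"rot":[0,0,0]},{"translation":[0,0,0.5],"rot":[0,0,0]},{"translation":[0,0,0.5],"rot":[0,0,0]},{"translation":[0,0,0.45],"rot":[0,0,0]}]' 
python3 -c "
from h import *
print(units([482.7,-395,60]),units([483.2,-375,60]))
c=cap('side');cv2.imwrite('pics/s1.png',c[0][60:320,180:480].repeat(2,0).repeat(2,1))"
```

```text
clock: 2.3
ee_pos: [481.8, -394.0, 109.6]
ee_rot: [1.0, -0.027, -0.0, -0.0]
wrist_force: [0.6, 0.4, -0.4]
opening: 0.002
gripper_force: 0.0
[0.01888661 0.01923226 0.9911239 ] [ 0.00745468 -0.38072936  0.99122862]
```

View pics/s1.png

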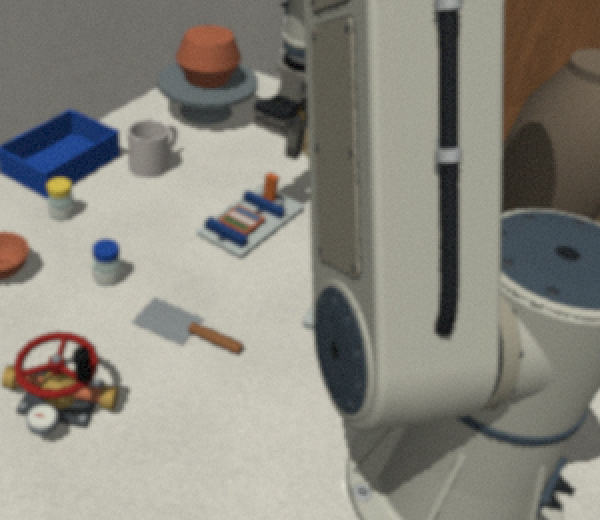

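The gripper (crop 293,120) is beside the tab (270,187) and clear of it on the -y side. I'll descend and approach.

```bash
python3 -m inch '[{"translation":[0,0,0.33],"rot":[0,0,0]},{"translation":[0,0,0.33],"rot":[0,0,0]},{"translation":[0,0,0.33],"rot":[0,0,0]},{"translation":[0,-0.2,0],"rot":[0,0,0]},{"translation":[0,-0.2,0],"rot":[0,0,0]}]'
python3 -m inch '[{"translation":[0,-0.06,0],"rot":[0,0,0]},{"translation":[0,-0.06,0],"rot":[0,0,0]},{"translation":[0,-0.06,0],"rot":[0,0,0]},{"translation":[0,-0.06,0],"rot":[0,0,0]},{"translation":[0,-0.06,0],"rot":[0,0,0]}]'
python3 -m inch '[{"translation":[0,-0.06,0],"rot":[0,0,0]},{"translation":[0,-0.06,0],"rot":[0,0,0]},{"translation":[0,-0.06,0],"rot":[0,0,0]},{"translation":[0,-0.06,0],"rot":[0,0,0]},{"translation":[0,-0.06,0],"rot":[0,0,0]}]'
```

```text
clock: 2.85
ee_pos: [482.9, -373.5, 61.3]
ee_rot: [1.0, -0.027, -0.0, -0.0]
wrist_force: [0.5, -0.3, 0.7]
opening: 0.009
gripper_force: 0.0
clock: 3.35
ee_pos: [484.2, -359.7, 61.7]
ee_rot: [1.0, -0.027, 0.0, 0.001]
wrist_force: [-1.8, -3.6, 1.6]
opening: 0.005
gripper_force: 1.6
clock: 3.85
ee_pos: [484.8, -344.2, 61.4]
ee_rot: [1.0, -0.027, 0.0, 0.0]
wrist_force: [-0.3, -2.7, 2.6]
opening: 0.003
gripper_force: 1.7
```

```bash
python3 -m inch '[{"translation":[0,-0.04,0],"rot":[0,0,0]},{"translation":[0,-0.04,0],"rot":[0,0,0]},{"translation":[0,-0.04,0],"rot":[0,0,0]},{"translation":[0,-0.04,0],"rot":[0,0,0]}]'
python3 -m inch '[{"translation":[0,-0.02,0],"rot":[0,0,0]},{"translation":[0,-0.02,0],"rot":[0,0,0]},{"translation":[0,-0.02,0],"rot":[0,0,0]}]'
python3 -m inch '[{"translation":[0,-0.02,0],"rot":[0,0,0]},{"translation":[0,-0.02,0],"rot":[0,0,0]}]'
```

```text
clock: 4.25
ee_pos: [485.1, -336.2, 61.3]
ee_rot: [1.0, -0.027, 0.0, 0.0]
wrist_force: [-0.7, -3.9, 2.7]
opening: 0.002
gripper_force: 1.9
clock: 4.55
ee_pos: [485.3, -333.3, 61.3]
ee_rot: [1.0, -0.027, 0.0, 0.0]
wrist_force: [-0.4, -3.6, 2.8]
opening: 0.005
gripper_force: 2.0
clock: 4.75
ee_pos: [485.4, -331.3, 61.3]
ee_rot: [1.0, -0.027, 0.0, 0.0]
wrist_force: [-1.2, -3.9, 3.3]
opening: 0.003
gripper_force: 2.0
```

```bash
for i in 1; do python3 -m inch '[{"translation":[0,-0.02,0],"rot":[0,0,0]},{"translation":[0,0,0],"rot":[0,0,0]}]'
python3 -m inch '[{"translation":[0,-0.02,0],"rot":[0,0,0]},{"translation":[0,0,0],"rot":[0,0,0]}]'
done | grep -E "pos|wrist"
```

```text
ee_pos: [485.4, -330.1, 61.3]
wrist_force: [0.5, -3.8, 2.7]
ee_pos: [485.4, -329.2, 61.3]
wrist_force: [-0.9, -2.9, 1.9]
```

```bash
(python3 -m inch '[{"translation":[0,-0.02,0],"rot":[0,0,0]},{"translation":[0,0,0],"rot":[0,0,0]}]'
python3 -m inch '[{"translation":[0,-0.02,0],"rot":[0,0,0]},{"translation":[0,0,0],"rot":[0,0,0]}]') | grep -E "pos|wrist"; python3 -c "
from h import *
c=cap('top');cv2.imwrite('pics/t1.png',cv2.resize(c[0][165:230,300:400],None,fx=7,fy=7,interpolation=2))"
```

```text
ee_pos: [485.5, -328.2, 61.3]
wrist_force: [-0.5, -3.0, 3.2]
ee_pos: [485.6, -327.8, 61.3]
wrist_force: [-2.1, -5.9, 3.8]
```

View pics/t1.png

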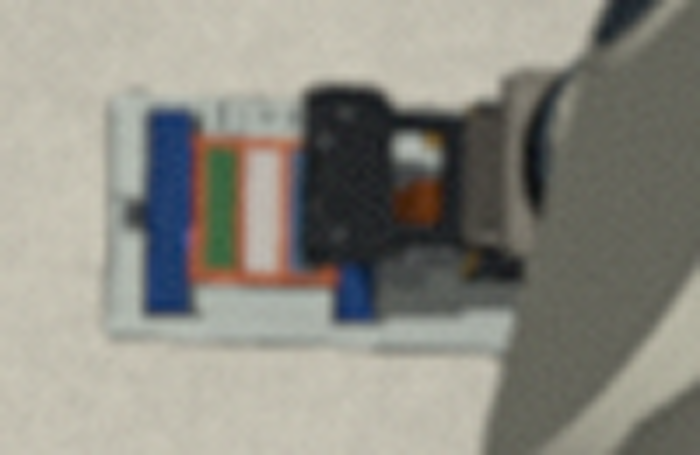

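The tile touches the fixed jaw (left, crop x≈192) and the movable jaw (crop x≈335), and the push force has started to rise. I'll press a little more.

```bash
(python3 -m inch '[{"translation":[0,-0.02,0],"rot":[0,0,0]},{"translation":[0,0,0],"rot":[0,0,0]}]'
python3 -m inch '[{"translation":[0,-0.02,0],"rot":[0,0,0]},{"translation":[0,0,0],"rot":[0,0,0]}]') | grep -E "pos|wrist"
```

```text
ee_pos: [485.6, -327.7, 61.4]
wrist_force: [-3.1, -11.6, 1.3]
ee_pos: [485.6, -327.6, 61.5]
wrist_force: [-3.9, -15.6, -0.0]
```

```bash
python3 -m inch '[{"translation":[0,0.1,0],"rot":[0,0,0]},{"translation":[0,0.3,0],"rot":[0,0,0]},{"translation":[0,0.3,0],"rot":[0,0,0]},{"translation":[0,0,-0.7],"rot":[0,0,0]},{"translation":[0,0,-0.7],"rot":[0,0,0]}]' >/dev/null
python3 -m inch '[{"translation":[0,0,-0.8],"rot":[0,0,0]},{"translation":[0,0,-0.8],"rot":[0,0,0]},{"translation":[0,0,0],"rot":[0,0,0]}]' 1
python3 -c "
from h import *
print(units([412,206.2,210]),status.get_obs()['q'])"
```

```text
clock: 6.8
ee_pos: [486.2, -362.9, 217.0]
ee_rot: [1.0, -0.027, 0.004, 0.002]
wrist_force: [0.3, -0.4, 0.2]
opening: 0.241
gripper_force: 0.0
[ -2.10039633 -11.28521581   0.07272874] [-6.43819692e-01  3.35963068e-01  1.69668715e+00  3.92965898e-04
  1.10014757e+00  9.81033680e-01]
```

```bash
python3 -m inch '[{"translation":[-0.14,-0.75,0],"rot":[0,0,0]},{"translation":[-0.14,-0.75,0],"rot":[0,0,0]},{"translation":[-0.14,-0.75,0],"rot":[0,0,0]},{"translation":[-0.14,-0.75,0],"rot":[0,0,0]},{"translation":[-0.14,-0.75,0],"rot":[0,0,0]}]' >/dev/null
python3 -m inch '[{"translation":[-0.14,-0.75,0],"rot":[0,0,0]},{"translation":[-0.14,-0.75,0],"rot":[0,0,0]},{"translation":[-0.14,-0.75,0],"rot":[0,0,0]},{"translation":[-0.14,-0.75,0],"rot":[0,0,0]},{"translation":[-0.14,-0.75,0],"rot":[0,0,0]}]' >/dev/null
python3 -m inch '[{"translation":[-0.14,-0.75,0],"rot":[0,0,0]},{"translation":[-0.14,-0.75,0],"rot":[0,0,0]},{"translation":[-0.14,-0.75,0],"rot":[0,0,0]},{"translation":[-0.14,-0.75,0],"rot":[0,0,0]},{"translation":[-0.14,-0.75,0],"rot":[0,0,0]}]'
python3 -m inch '[{"translation":[0,0,0],"rot":[0,0,0]}]' >/dev/null
python3 -c "
from h import *
print(units([412,206.2,111]),status.get_obs()['opening'])
c=cap('top');W=np.zeros((600,800,3),np.uint8);W[:,:400]=cv2.resize(c[0][160:250,140:200],(400,600));s=cap('side');W[:420,400:]=cv2.resize(s[0][200:284,170:250],(400,420));cv2.imwrite('pics/t2.png',W)
t,d=c,s
j=cv2.cvtColor(t[0],cv2.COLOR_BGR2HSV)[170:222,310:392];m=cv2.inRange(j,(105,120,40),(125,255,255));n,l,st,ce=cv2.connectedComponentsWithStats(m)
for i in range(1,n):
  if st[i,4]>60: print('jaw',st[i,4],ray(t,*(ce[i]+[310,170]),29).round(1))
cv2.imwrite('pics/t3.png',cv2.resize(t[0][165:230,300:400],None,fx=7,fy=7,interpolation=2))"
```

```text
clock: 8.3
ee_pos: [408.8, 208.2, 210.7]
ee_rot: [1.0, -0.027, -0.0, 0.0]
wrist_force: [1.1, -0.2, 0.2]
opening: 1.001
gripper_force: 0.0
[0.06646228 0.07850707 1.99538453] 0.99803652224797
jaw 144 [ 492.7 -211.2   29. ]
jaw 113 [ 490.9 -286.5   29. ]
```

View pics/t3.png

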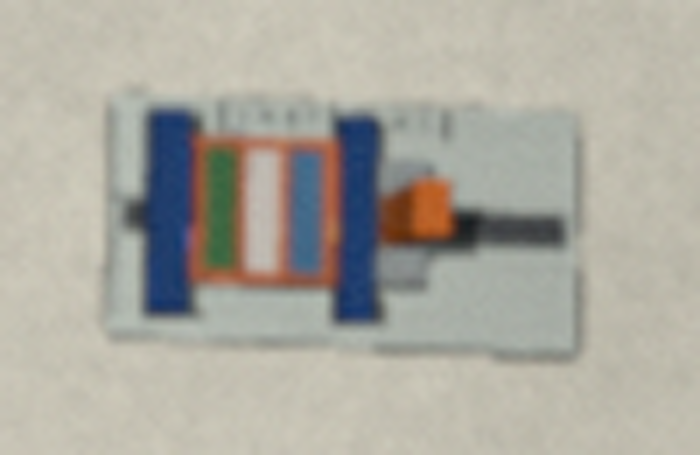

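View pics/t2.png

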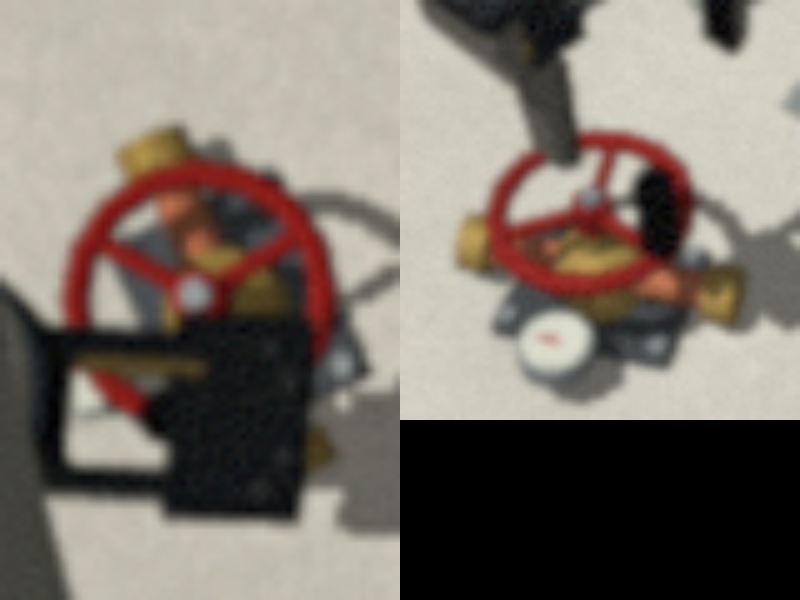

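The tile is square and tight between both jaws (crop x≈192 and 337). The open fingers straddle the crank handle, so I'll descend and grip it.

```bash
python3 -m inch '[{"translation":[0.06,0.08,0.4],"rot":[0,0,0]},{"translation":[0,0,0.4],"rot":[0,0,0]},{"translation":[0,0,0.4],"rot":[0,0,0]},{"translation":[0,0,0.4],"rot":[0,0,0]},{"translation":[0,0,0.4],"rot":[0,0,0]}]' |grep -E "pos|wri"
python3 -m inch '[{"translation":[0,0,0],"rot":[0,0,0]},{"translation":[0,0,0],"rot":[0,0,0]},{"translation":[0,0,0],"rot":[0,0,0]},{"translation":[0,0,0],"rot":[0,0,0]},{"translation":[0,0,0],"rot":[0,0,0]}]' -1 >/dev/null
python3 -m inch '[{"translation":[0,0,0],"rot":[0,0,0]},{"translation":[0,0,0],"rot":[0,0,0]},{"translation":[0,0,0],"rot":[0,0,0]},{"translation":[0,0,0],"rot":[0,0,0]},{"translation":[0,0,0],"rot":[0,0,0]}]'
python3 - <<'E'
from h import *
R=Ro.from_quat(status.get_obs()["ee_rot"]);print(R.as_matrix().round(3).tolist())
E
```

```text
ee_pos: [412.2, 201.2, 110.3]
wrist_force: [-0.5, 0.3, 0.1]
clock: 10.0
ee_pos: [412.0, 203.0, 111.3]
ee_rot: [1.0, -0.027, 0.0, -0.0]
wrist_force: [-0.3, 0.5, 1.1]
opening: 0.226
gripper_force: 30.0
[[0.999, -0.054, 0.0], [-0.054, -0.999, 0.0], [0.0, -0.0, -1.0]]
```

```bash
cat > arc.py <<'E'
import sys; from h import *
# arc.py start_deg step_deg n : tool-axis chords round the hub (radius 50)
def chords(a0,st,n):
    R=Ro.from_quat(status.get_obs()["ee_rot"]); a=np.radians(a0+st*np.arange(n+1))
    p=50*np.c_[np.cos(a),np.sin(a),0*a]; return (R.inv().apply(np.diff(p,axis=0))/50).round(3)[:,:2].tolist()
if __name__=="__main__":
    for r in chords(*map(float,sys.argv[1:3]),int(sys.argv[3])): print(r)
E
python3 arc.py 182 -18 20
```

```text
[0.021, -0.312]
[0.117, -0.29]
[0.201, -0.24]
[0.265, -0.166]
[0.303, -0.076]
[0.312, 0.021]
[0.29, 0.117]
[0.24, 0.201]
[0.166, 0.265]
[0.076, 0.303]
[-0.021, 0.312]
[-0.117, 0.29]
[-0.201, 0.24]
[-0.265, 0.166]
[-0.303, 0.076]
[-0.312, -0.021]
[-0.29, -0.117]
[-0.24, -0.201]
[-0.166, -0.265]
[-0.076, -0.303]
```

```bash
python3 -m inch '[{"translation":[0.021,-0.312,0],"rot":[0,0,0]},{"translation":[0.117,-0.29,0],"rot":[0,0,0]},{"translation":[0.201,-0.24,0],"rot":[0,0,0]},{"translation":[0.265,-0.166,0],"rot":[0,0,0]},{"translation":[0.303,-0.076,0],"rot":[0,0,0]}]'
python3 -m inch '[{"translation":[0,0,0],"rot":[0,0,0]},{"translation":[0,0,0],"rot":[0,0,0]}]'
```

```text
clock: 10.5
ee_pos: [460.1, 256.9, 111.4]
ee_rot: [1.0, -0.027, -0.0, -0.001]
wrist_force: [-1.6, 2.2, 0.5]
opening: 0.232
gripper_force: 30.0
clock: 10.7
ee_pos: [461.3, 256.7, 111.4]
ee_rot: [1.0, -0.027, 0.001, -0.002]
wrist_force: [0.6, 10.6, -4.9]
opening: 0.227
gripper_force: 30.0
```

```bash
python3 -m inch '[{"translation":[0.312,0.0,0],"rot":[0,0,0]},{"translation":[0.29,0.117,0],"rot":[0,0,0]},{"translation":[0.24,0.201,0],"rot":[0,0,0]},{"translation":[0.166,0.265,0],"rot":[0,0,0]},{"translation":[0.076,0.303,0],"rot":[0,0,0]}]' | grep -E "pos|wri"
python3 -m inch '[{"translation":[0,0,0],"rot":[0,0,0]}]'| grep -E "pos|wri"
python3 -m inch '[{"translation":[-0.021,0.312,0],"rot":[0,0,0]},{"translation":[-0.117,0.29,0],"rot":[0,0,0]},{"translation":[-0.201,0.24,0],"rot":[0,0,0]},{"translation":[-0.265,0.166,0],"rot":[0,0,0]},{"translation":[-0.303,0.076,0],"rot":[0,0,0]}]'| grep -E "pos|wri"
python3 -m inch '[{"translation":[0,0,0],"rot":[0,0,0]}]'| grep -E "pos|wri"
```

```text
ee_pos: [512.1, 206.1, 111.3]
wrist_force: [-5.4, 2.2, 7.6]
ee_pos: [511.7, 204.5, 111.3]
wrist_force: [-0.2, -1.4, 2.3]
ee_pos: [463.0, 156.4, 111.4]
wrist_force: [1.1, 25.4, -4.9]
ee_pos: [462.0, 156.6, 111.4]
wrist_force: [-0.2, 15.0, -5.4]
```

```bash
python3 -m inch '[{"translation":[-0.312,-0.05,0],"rot":[0,0,0]},{"translation":[-0.29,-0.13,0],"rot":[0,0,0]},{"translation":[-0.12,-0.10,0],"rot":[0,0,0]},{"translation":[0,0,0],"rot":[0,0,0]}]'| grep -E "pos|wri"
python3 -c "
from h import *
p=status.get_obs()['ee_pos'];print(np.degrees(np.arctan2(p[1]-206.6,p[0]-462))%360,np.hypot(p[1]-206.6,p[0]-462))"; python3 arc.py 224 -6 10
```

```text
ee_pos: [426.8, 171.5, 111.3]
wrist_force: [-2.7, -1.0, 4.7]
224.94527002041497 49.74377079827374
[-0.073, -0.075]
[-0.064, -0.082]
[-0.056, -0.089]
[-0.046, -0.094]
[-0.036, -0.098]
[-0.025, -0.102]
[-0.015, -0.104]
[-0.004, -0.105]
[0.007, -0.104]
[0.018, -0.103]
```

```bash
python3 -m inch '[{"translation":[-0.073,-0.075,0],"rot":[0,0,0]},{"translation":[-0.064,-0.082,0],"rot":[0,0,0]},{"translation":[0,0,0],"rot":[0,0,0]}]'| grep -E "pos|wri"
python3 -m inch '[{"translation":[-0.056,-0.089,0],"rot":[0,0,0]},{"translation":[0,0,0],"rot":[0,0,0]}]'| grep -E "pos|wri"
python3 -m inch '[{"translation":[-0.046,-0.094,0],"rot":[0,0,0]},{"translation":[0,0,0],"rot":[0,0,0]}]'| grep -E "pos|wri"
```

```text
ee_pos: [420.5, 179.2, 111.2]
wrist_force: [-5.2, -1.6, 10.4]
ee_pos: [417.8, 183.8, 111.2]
wrist_force: [-6.8, -1.7, 10.3]
ee_pos: [416.7, 185.8, 111.2]
wrist_force: [2.4, -22.7, 12.5]
```

The tangential force rises at 204.7° and the handle stops. The expected stop is valve yaw + π, or about 206°, so this is the closed stop. I'll now wind it two turns anticlockwise.

```bash
python3 -m inch '[{"translation":[0.025,0.05,0],"rot":[0,0,0]},{"translation":[0,0,0],"rot":[0,0,0]}]'| grep -E "pos|wri"; python3 arc.py 204.7 18 20
```

```text
ee_pos: [417.0, 185.2, 111.2]
wrist_force: [-5.8, -4.7, 12.4]
[0.187, 0.251]
[0.256, 0.18]
[0.299, 0.093]
[0.313, -0.004]
[0.296, -0.101]
[0.251, -0.187]
[0.18, -0.256]
[0.093, -0.299]
[-0.004, -0.313]
[-0.101, -0.296]
[-0.187, -0.251]
[-0.256, -0.18]
[-0.299, -0.093]
[-0.313, 0.004]
[-0.296, 0.101]
[-0.251, 0.187]
[-0.18, 0.256]
[-0.093, 0.299]
[0.004, 0.313]
[0.101, 0.296]
```

```bash
python3 -m inch '[{"translation":[0.187,0.251,0],"rot":[0,0,0]},{"translation":[0.256,0.18,0],"rot":[0,0,0]},{"translation":[0.299,0.093,0],"rot":[0,0,0]},{"translation":[0.313,-0.004,0],"rot":[0,0,0]},{"translation":[0.296,-0.101,0],"rot":[0,0,0]}]'| grep -E "pos|wri"
python3 -m inch '[{"translation":[0,0,0],"rot":[0,0,0]}]'| grep -E "pos|wri"
python3 -m inch '[{"translation":[0.251,-0.187,0],"rot":[0,0,0]},{"translation":[0.18,-0.256,0],"rot":[0,0,0]},{"translation":[0.093,-0.299,0],"rot":[0,0,0]},{"translation":[-0.004,-0.313,0],"rot":[0,0,0]},{"translation":[-0.101,-0.296,0],"rot":[0,0,0]}]'| grep -E "pos|wri"
python3 -m inch '[{"translation":[0,0,0],"rot":[0,0,0]}]'| grep -E "pos|wri"
```

```text
ee_pos: [485.2, 162.4, 111.3]
wrist_force: [-7.9, 12.6, 6.2]
ee_pos: [486.7, 163.5, 111.3]
wrist_force: [-0.7, 4.0, 6.1]
ee_pos: [507.7, 228.1, 111.1]
wrist_force: [-12.5, -7.1, 17.1]
ee_pos: [507.1, 229.1, 111.2]
wrist_force: [-9.5, -3.7, 13.7]
```

```bash
python3 -m inch '[{"translation":[-0.207,-0.251,-0.02],"rot":[0,0,0]},{"translation":[-0.266,-0.18,0],"rot":[0,0,0]},{"translation":[-0.299,-0.093,0],"rot":[0,0,0]},{"translation":[-0.313,0.004,0],"rot":[0,0,0]},{"translation":[-0.296,0.101,0],"rot":[0,0,0]}]'| grep -E "pos|wri"
python3 -m inch '[{"translation":[0,0,0],"rot":[0,0,0]}]'| grep -E "pos|wri"
python3 -m inch '[{"translation":[-0.251,0.187,0],"rot":[0,0,0]},{"translation":[-0.18,0.256,0],"rot":[0,0,0]},{"translation":[-0.093,0.299,0],"rot":[0,0,0]},{"translation":[0.004,0.313,0],"rot":[0,0,0]},{"translation":[0.101,0.296,0],"rot":[0,0,0]}]'| grep -E "pos|wri"
python3 -m inch '[{"translation":[0,0,0],"rot":[0,0,0]}]'| grep -E "pos|wri"
```

```text
ee_pos: [440.5, 252.7, 111.5]
wrist_force: [6.9, -12.4, -8.0]
ee_pos: [439.1, 251.8, 111.5]
wrist_force: [2.8, -7.4, -11.2]
ee_pos: [416.1, 186.1, 111.7]
wrist_force: [6.7, 4.6, -22.8]
ee_pos: [416.8, 185.2, 111.7]
wrist_force: [3.5, 0.1, -18.8]
```

One full turn brings the handle back to (416.8,185.2), matching the stop reference. Now the second turn.

```bash
python3 -m inch '[{"translation":[0.187,0.251,0.015],"rot":[0,0,0]},{"translation":[0.256,0.18,0],"rot":[0,0,0]},{"translation":[0.299,0.093,0],"rot":[0,0,0]},{"translation":[0.313,-0.004,0],"rot":[0,0,0]},{"translation":[0.296,-0.101,0],"rot":[0,0,0]}]'| grep -E "pos|wri"
python3 -m inch '[{"translation":[0,0,0],"rot":[0,0,0]}]'| grep -E "pos|wri"
python3 -m inch '[{"translation":[0.251,-0.187,0],"rot":[0,0,0]},{"translation":[0.18,-0.256,0],"rot":[0,0,0]},{"translation":[0.093,-0.299,0],"rot":[0,0,0]},{"translation":[-0.004,-0.313,0],"rot":[0,0,0]},{"translation":[-0.101,-0.296,0],"rot":[0,0,0]}]'| grep -E "pos|wri"
python3 -m inch '[{"translation":[0,0,0],"rot":[0,0,0]}]'| grep -E "pos|wri"
```

```text
ee_pos: [484.5, 162.1, 111.4]
wrist_force: [-6.6, 9.7, -5.4]
ee_pos: [486.0, 163.3, 111.4]
wrist_force: [0.0, 1.9, -5.2]
ee_pos: [507.3, 228.6, 111.3]
wrist_force: [-9.6, -5.9, 4.9]
ee_pos: [506.7, 229.6, 111.4]
wrist_force: [-6.7, -2.1, 0.5]
```

```bash
python3 -m inch '[{"translation":[-0.187,-0.251,0],"rot":[0,0,0]},{"translation":[-0.256,-0.18,0],"rot":[0,0,0]},{"translation":[-0.299,-0.093,0],"rot":[0,0,0]},{"translation":[-0.313,0.004,0],"rot":[0,0,0]},{"translation":[-0.296,0.101,0],"rot":[0,0,0]}]'| grep -E "pos|wri"
python3 -m inch '[{"translation":[0,0,0],"rot":[0,0,0]}]'| grep -E "pos|wri"
python3 -m inch '[{"translation":[-0.251,0.187,0],"rot":[0,0,0]},{"translation":[-0.18,0.256,0],"rot":[0,0,0]},{"translation":[-0.093,0.299,0],"rot":[0,0,0]},{"translation":[0.004,0.313,0],"rot":[0,0,0]},{"translation":[0.101,0.296,0],"rot":[0,0,0]}]'| grep -E "pos|wri"
python3 -m inch '[{"translation":[0,0,0],"rot":[0,0,0]},{"translation":[0,0,0],"rot":[0,0,0]},{"translation":[0,0,0],"rot":[0,0,0]}]'
python3 -c "
from h import *
W=np.zeros((600,800,3),np.uint8);c=cap('top');s=cap('side')
W[:300,:]=cv2.resize(c[0][160:265,120:400],(800,300));W[300:,:]=cv2.resize(s[0][130:295,165:385],(800,300));cv2.imwrite('pics/e.png',W)"
```

```text
ee_pos: [442.4, 253.4, 111.5]
wrist_force: [4.3, -8.0, -8.2]
ee_pos: [441.0, 252.6, 111.5]
wrist_force: [0.0, -3.4, -10.9]
ee_pos: [416.5, 185.8, 111.5]
wrist_force: [1.3, 2.3, -9.9]
clock: 18.2
ee_pos: [416.5, 186.5, 111.4]
ee_rot: [1.0, -0.027, -0.001, 0.001]
wrist_force: [-4.6, -3.5, -3.0]
opening: 0.234
gripper_force: 30.0
```

View pics/e.png

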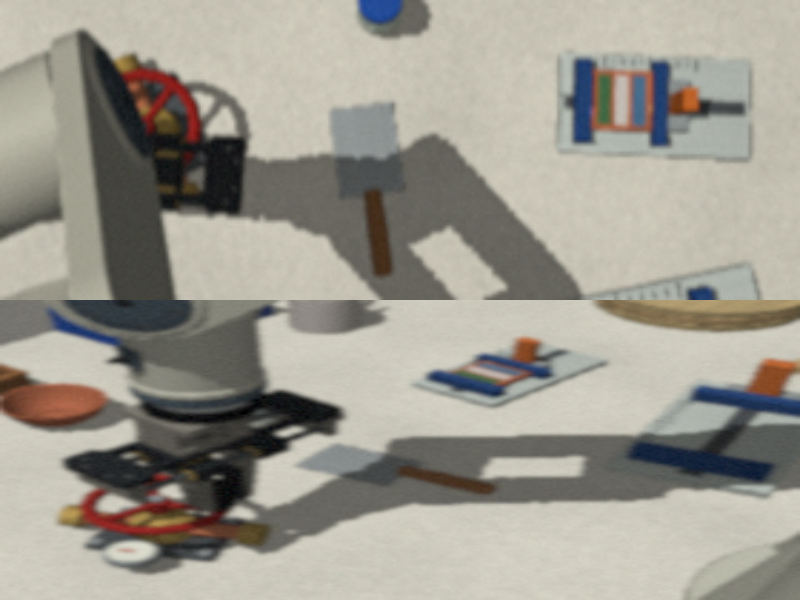

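The handle is still gripped, and its TCP (416.5,186.5) is within 1° of the stop reference after two turns. The tile is still clamped and the bystanders in view haven't moved, so I'll hand in.

```bash
python3 -c "
from rig import workorder
print(workorder.job_done())"
```

```text
the job is handed in; nothing more can be done
None
```

The job is handed in, verdict not shown: the tile is clamped square between both jaws, and the handwheel went to its closed stop and back two full turns (within about 1° by tool position), with the crank handle still gripped.

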